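Load a tube rack on the shaker and latch the clamp

TASK

Put the orange tube rack into the holder on the shaker's platform (either way round), setting it down rather than dropping it. With the rack in place, press the clamp's sprung red handle all the way down until it snaps over and stays down by itself, so that the clamp's toe traps the end of the rack. Keep the rack upright and leave the blue rack and the other things on the bench where they are.

Things in the scene. Friction and masses are not known exactly. Their poses are not given: they have to be found in the camera images.
- orange_rack: loose orange tube rack, 50 mm along its x, 150 mm along its y, 55 mm high, about 0.35 kg, ten white-capped tubes fixed in it; caps stand 13 mm above its top, inside its outline. Flat sides: grip it across the 50 mm near the top. Origin at the centre of its underside, z up; both ends alike. It stands at the left near the blue rack; either may be the nearer to the robot
- blue_rack: loose blue tube rack, same shape, size and axes as the orange one; to be left alone
- shaker: white laboratory shaker, fixed, switched off, 270 mm (its x) by 340 mm (its y), plus a grey control panel 30 mm deep on its -x side; its aluminium platform is 97 mm above the bench. Origin at the centre of its underside on the bench; z up; y runs from the clamp's handle towards the rack holder
- holder (a point): centre of the rack holder's floor: on the platform's top face, 97 mm above the bench, 50 mm to +y of the shaker's centre; axes parallel to the shaker's. The holder is a pocket 60 mm in x by 160 mm in y (5 mm free all round the rack) between four black rails 12 mm high, 8 mm thick
- clamp_toe: clamp toe, a 38 mm steel finger with a red tip, on a steel tower (30 mm wide in y, 76 mm above the platform) centred 108 mm to the holder's -y side. Upright and clear of the pocket while the handle is up; goes down with the handle and folds over the rack's -y end, about 3 mm above its top; blocked if the rack sits crooked. Origin on its hinge
- handle_pad (a point): centre of the top face of the red pad (44 x 46 mm) at the end of the clamp handle, which points to the shaker's -y side. It moves on an arc about point handle_hinge: 0.118 m out along the handle and 8 mm above it. Handle up: about 0.227 m above the bench, slanted 0.5 rad up outwards; fully down: about 0.16 m, slanted 0.1 rad down. Its axes equal the shaker's when up and turn with the handle
- handle_hinge (a point): fixed point on the handle's hinge line, which is parallel to the shaker's x: 117 mm to the -y side of the holder's centre, 163 mm above the bench; axes parallel to the shaker's
- clamp_handle (a joint): angle of the clamp handle in rad: 0 up (0.5 rad above level), 0.61 down on its stop. Sprung: pushes back with 4 to 8 N square to the pad; a tip that drags across the pad can feel 20 N. A sprung catch snaps over the bar under the handle near 0.6, almost at the stop, then holds it at about 0.58; let go earlier, it springs up.
- reagent_bottle: loose amber bottle with a blue cap, 70 mm across, 150 mm high, standing at the left beyond the racks; origin at the centre of its underside
- beaker: loose glass beaker, 72 mm across, 90 mm high, standing at the right near the timer; origin at the centre of its underside
- tip_box: loose grey box with a green top, 120 x 80 x 67 mm, at the left; origin at the centre of its underside
- pipette: loose white hand pipette lying along its y, 270 mm long, 26 mm wide, 24 mm high, at the left near the robot; origin on the bench near its middle
- timer: loose white bench timer, 70 x 60 x 24 mm, at the right near the robot; origin at the centre of its underside

How it is judged (in metres and radians):
On the way, in this order (a step that is already met when the one before it is completed fails the run):
1. the orange rack rests flat in the holder, let go, with the clamp's handle still up (horizontal distance between orange_rack and holder below 0.012 m and z of orange_rack in the frame of holder between -0.004 and 0.004 m and angle between the y axis of orange_rack and the y axis of shaker, either way round below 0.12 rad and angle between orange_rack's own z axis and vertical below 0.06 rad and linear speed of orange_rack below 0.02 m/s and contact force between the fingers and orange_rack below 0.1 N and value of joint clamp_handle below 0.15 rad), for 0.2 s.
2. the handle is pressed down past its detent with the rack in the holder (horizontal distance between orange_rack and holder below 0.012 m and z of orange_rack in the frame of holder between -0.004 and 0.004 m and angle between the y axis of orange_rack and the y axis of shaker, either way round below 0.12 rad and angle between orange_rack's own z axis and vertical below 0.06 rad and value of joint clamp_handle above 0.56 rad), for 0.1 s.
At the end, for the whole second after the job is handed in: The orange rack stands at rest and let go in the holder (centre within 12 mm, underside within 4 mm of the platform, length within 0.12 rad, tilt under 0.06 rad) and the clamp handle stays down by itself at more than 0.56 rad (all of step 2 and linear speed of orange_rack below 0.02 m/s and contact force between the fingers and orange_rack below 0.1 N and contact force between the fingers and shaker below 0.1 N); the robot touches nothing.
It fails at once if the blue rack, or another loose thing on the bench, is moved by more than 30 mm (distance of any of blue_rack, reagent_bottle, beaker, tip_box, pipette, timer from where it was at the start of the episode above 0.03 m).
It fails at once if the orange rack is tipped by more than 0.6 rad (angle between orange_rack's own z axis and vertical above 0.6 rad).
It fails at once if the orange rack is dropped (falls freely at more than 0.6 m/s) (linear speed of orange_rack above 0.6 m/s and contact force between anything else and orange_rack below 0.05 N).
It also fails if it takes over 58 s, if anything falls off the work surface, if the arm or the gripper's body presses on something with over 40 N, if the wrist force passes 120 N, or if a joint passes its speed limit or range.

ROBOT

A 7-joint arm with a two-finger parallel gripper is mounted at the origin on the work surface. World frame = base frame: x ahead of the robot, y to its left, z up, the work surface at z = 0. Lengths are in m, angles in degrees, forces in N, time in s.
With the tool pointing down it reaches from about 0.425 to 0.925 m from the base axis. Payload 6.8 kg.
Tool frame: the origin (TCP) lies at the very end of the fingers, on their centre line; the grasp point (between the pads) lies 19 mm behind it; z points along the fingers, x is the direction in which the jaws open and shut, and the axes are right-handed (so a half turn about z gives the same grasp; the last joint's range is limited). The gripper opens to 88 mm and grips with 3 to 60 N. Pads are 20 mm wide; open, the fingers measure 115 mm over their backs; the gripper's body (75 mm by 178 mm) begins 61 mm behind the grasp point.
Start: joints at [-78.386, 27.33, 1.283, 89.118, -0.659, 63.558, -4.761], TCP at [0.206, 0.643, 0.223] pointing down, gripper open.
Joint ranges: [-169.35, 169.35], [-19.33, 120.38], [-80.79, 83.38], [13.8, 139.57], [-78.32, 258.32], [9.67, 109.79], [-169.56, 169.56]. Speed limits (degrees/s): [136.94, 136.94, 180, 180, 180, 180, 180].

INTERFACE

Orientations are given as a 3x3 rotation matrix whose columns are the frame's x, y, z axes.
In Python, from plant import robot, optics, workorder gives the robot as it stands.
- The arm moves only by the shell command python3 -m handwheel 'ROWS' [OPENING] [FORCE]. ROWS is JSON, a list that holds one entry, the list of rows, each a list of 4 numbers: the shift along the tool's x, y, z in m, then the turn about the tool's z in rad. A call has exactly 5 rows; each row shifts and turns the commanded pose from where the row before left it, along the tool's axes as they then stand; what a row does not reach is not made up. A row lasts 1/12 s, in which the tool goes at most 41.7 mm and 7.16 degrees, less where a joint would pass 70% of its speed; a pose out of reach is approached as far as the arm can. A call is refused whole if a number of a shift passes 0.0417 or a number of a turn 0.125, either way. A call with a gripper value outside its range is refused whole. OPENING is the closure, from -1 (fully open) to 1 (shut), set as the call begins (- or left out, the last holds). The fingers move at their own pace and stop on an object; FORCE is the grip in N (left out, the last holds). Time passes only in rows, so rows that do not move let the fingers close, or fill a call up. It gives the time, the measured TCP pose, the force and the opening at its end, in the units of the state.
- robot.state(): the state, without advancing time (a new reading comes with each control period).
- optics.get_image(name): name is "scene" or "top" or "wrist"; returns the picture (480x640x3 uint8, red, green, blue); there is no depth.
- optics.camera_info(name): a dict with "fx", "fy", "cx", "cy" (pixels), "position" and "attitude" of the camera in the world; the wrist camera has in their place "tool_from_camera" (4x4, takes a point from camera to tool coordinates, whose origin is the TCP and whose axes are the tool frame's). Camera axes: x right, y down, z forward; pixel columns grow to the right and rows downward; lengths in m; the calibration is good to about 2 mm. A picture is of the moment at which its call begins: read the wrist's pose just before it. camera_info takes no time and is no camera call.
- workorder.close_job(): hands the job in, once; it reports no verdict.
The state is a dict: "t": time; "qpos": joint angles; "qvel": joint speeds; "joint_torque": joint torques, N m; "eef_pos": TCP position; "ee_rot": TCP orientation; "ft_force": force on the tool from outside, world axes, zero at the start; "wrist_torque": the same for the moment, N m; "opening": finger opening in m.
Only numpy, scipy, OpenCV 4.12 (cv2) and the standard library are available. Lean on these libraries where they do the work, as an engineer would, in place of code of your own. Each camera call takes 0.05 s, during which the arm holds its last target.

## Working session

There is one attempt and no reset: what is moved stays moved. The work goes in short steps, Python scripts to look and compute and a shell command to move; the robot and the scene stay as the last step left them, time stands still between calls to the robot, and variables do not carry over. Pictures are saved under pics/ and viewed, and the job is handed in when it is done.

```bash
mkdir -p pics; ls; python3 - <<'E'
from plant import robot, optics, workorder
import cv2
s=robot.state(); print(s)
for n in ("scene","top","wrist"):
    im=optics.get_image(n); cv2.imwrite(f"pics/{n}0.png",im[:,:,::-1]); print(n,optics.camera_info(n))
E
```

```text
pics
{'t': 0.0, 'qpos': array([-78.38510363,  27.37473654,   1.28303792,  89.17628702,
        -0.65763187,  63.55880293,  -4.76138571]), 'qvel': array([ 0.05151428, -0.1381964 ,  0.05150558, -0.04983632, -0.07334872,
        0.04372378, -0.05668737]), 'joint_torque': array([ 6.23971027e-04, -5.82863653e+01,  1.53496541e+00, -2.72605312e+01,
       -5.42757777e-02,  1.71107263e-02,  1.70694402e-04]), 'eef_pos': array([0.20631174, 0.64207659, 0.22171009]), 'ee_rot': array([[ 3.05854120e-01,  9.52078314e-01, -3.76443041e-04],
       [ 9.52076725e-01, -3.05854301e-01, -1.74812291e-03],
       [-1.77948664e-03,  1.76267938e-04, -9.99998401e-01]]), 'ft_force': array([-0.44894857, -0.32918227,  0.97602327]), 'wrist_torque': array([0.07006837, 0.02075822, 0.02062325]), 'opening': 0.08798280402811855}
scene {'fx': 442.70921363342006, 'fy': 442.70921363342006, 'cx': 316.81826943044535, 'cy': 245.9749166951952, 'position': array([ 0.90309865, -0.55000451,  0.90638358]), 'attitude': array([[ 0.8325306 ,  0.40245114, -0.38069132],
       [ 0.55387341, -0.61811666,  0.55781363],
       [-0.010818
[... 160 characters left out ...]
5396174, 0.04122246, 1.72108568]), 'attitude': array([[-1.41466538e-02, -9.73094556e-01,  2.29971427e-01],
       [-9.99893512e-01,  1.45914672e-02,  2.33637583e-04],
       [-3.58297200e-03, -2.29943632e-01, -9.73197353e-01]])}
wrist {'fx': 411.63747657473124, 'fy': 411.63747657473124, 'cx': 323.4843781358668, 'cy': 238.99772111282368, 'tool_from_camera': array([[ 9.99999932e-01, -3.62502348e-04, -7.29737745e-05,
         1.16570620e-03],
       [ 3.68744320e-04,  9.62882498e-01,  2.69920654e-01,
        -7.30413196e-02],
       [-2.75817004e-05, -2.69920662e-01,  9.62882566e-01,
        -1.62148716e-01],
       [ 0.00000000e+00,  0.00000000e+00,  0.00000000e+00,
         1.00000000e+00]])}
```

View pics/top0.png

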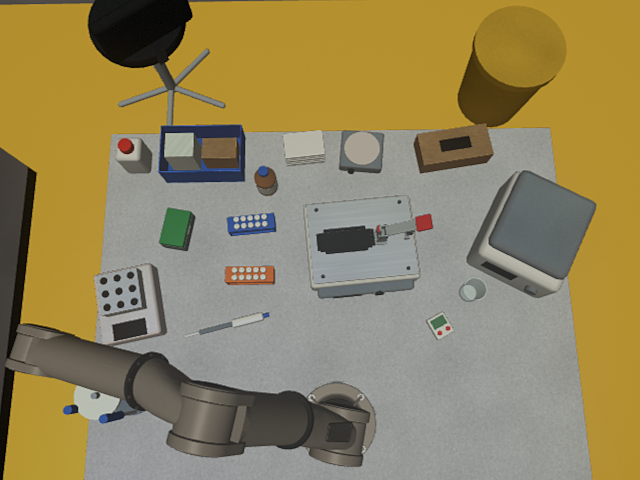

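View pics/scene0.png

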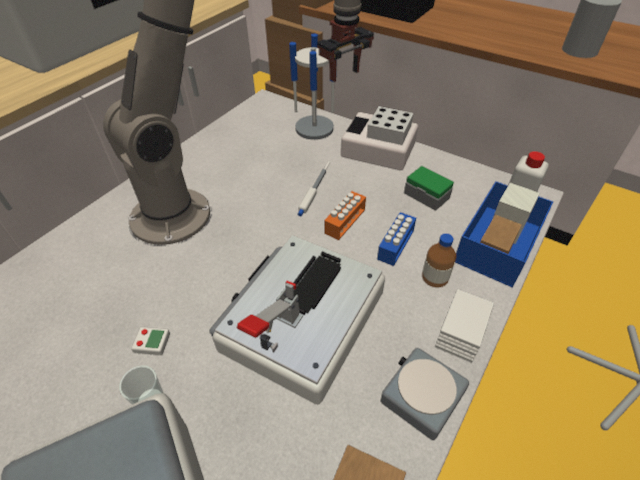

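View pics/wrist0.png

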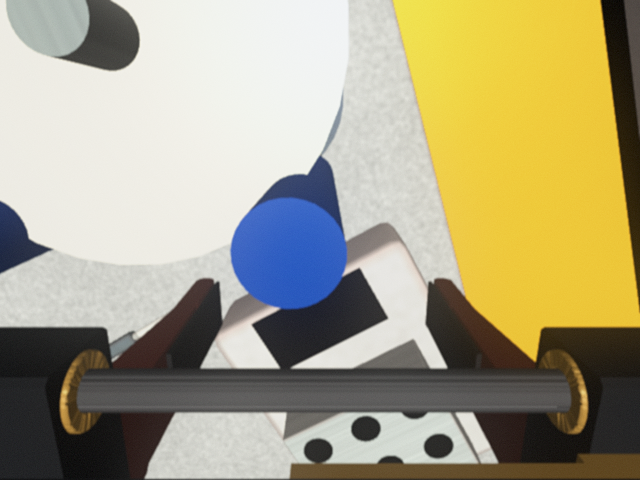

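```bash
cat > h.py <<'E'
from plant import robot, optics, workorder
import cv2, numpy as np
def cam(n,s=None):
    c=optics.camera_info(n)
    K=np.array([[c['fx'],0,c['cx']],[0,c['fy'],c['cy']],[0,0,1]])
    if n=='wrist':
        T=np.eye(4);T[:3,:3]=s['ee_rot'];T[:3,3]=s['eef_pos'];M=T@c['tool_from_camera']
        return K,M[:3,:3],M[:3,3]
    return K,np.array(c['attitude']),np.array(c['position'])
def onz(c,uv,z):
    K,R,p=c; uv=np.atleast_2d(uv).astype(float)
    d=(R@np.linalg.inv(K)@np.c_[uv,np.ones(len(uv))].T).T
    return p+d*((z-p[2])/d[:,2])[:,None]
def proj(c,P):
    K,R,p=c; q=(K@R.T@(np.atleast_2d(P)-p).T).T; return q[:,:2]/q[:,2:]
def caps(im,c,seed,r,z):
    # white blobs enclosed in rack
    x0,y0,x1,y1=seed
    sub=im[y0:y1,x0:x1].astype(int)
    m=((sub.min(2)>150)&(sub.max(2)-sub.min(2)<60)).astype(np.uint8)
    n,l,st,ce=cv2.connectedComponentsWithStats(m)
    return [(ce[i]+[x0,y0],st[i,4]) for i in range(1,n)]
E
python3 - <<'E'
from h import *
t=cv2.imread('pics/top0.png'); s=cv2.imread('pics/scene0.png')
cv2.imwrite('pics/tz.png',cv2.resize(t[185:305,215:440],None,fx=3.5,fy=3.5,interpolation=cv2.INTER_CUBIC))
cv2.imwrite('pics/sz.png',cv2.resize(s[180:400,205:425],None,fx=2.7,fy=2.7,interpolation=cv2.INTER_CUBIC))
for n,im in(('top',t),('scene',s)):
    c=cam(n)
    hsv=cv2.cvtColor(im,cv2.COLOR_BGR2HSV)
    m=cv2.inRange(hsv,(5,150,100),(14,255,255))
    k,l,st,ce=cv2.connectedComponentsWithStats(m)
    for i in range(1,k):
        if st[i,4]>150: print(n,'or',st[i],ce[i])
    for nm,lo,hi in (('red',(0,170,80),(4,255,255)),('red2',(175,170,80),(180,255,255))):
        m=cv2.inRange(hsv,lo,hi);k,l,st,ce=cv2.connectedComponentsWithStats(m)
        for i in range(1,k):
            if st[i,4]>40: print(n,nm,st[i],ce[i], onz(c,ce[i],0.227)[0])
E
```

```text
top or [225 267  49  16 364] [250.63736264 274.74450549]
top red [118 139  14  13 135] [124.28888889 144.68148148] [0.809675 0.613958 0.227   ]
top red [416 215  16  16 204] [423.61764706 222.5       ] [ 0.55890733 -0.25361966  0.227     ]
scene or [457   0  53  41 490] [483.12040816  14.30204082]
scene or [524   9  50  53 597] [548.96482412  32.62479062]
scene or [435  12  31  33 224] [452.69642857  30.58928571]
scene or [611  22  29  66 544] [624.75        56.56433824]
scene or [490  29  37  30 243] [511.23045267  41.41563786]
scene or [579  48  34  31 205] [597.6097561   65.38536585]
scene or [536  52  38  19 188] [556.23404255  61.27659574]
scene or [325 192  41  48 552] [342.5326087  220.19021739]
scene or [429 244  26  20 254] [440.54330709 254.07086614]
scene red [527 152  17  16 207] [534.99033816 159.17391304] [0.8482104  0.50946417 0.227     ]
scene red [238 315  31  22 411] [252.73479319 325.43065693] [ 0.56308548 -0.25934845  0.227     ]
```

View pics/tz.png

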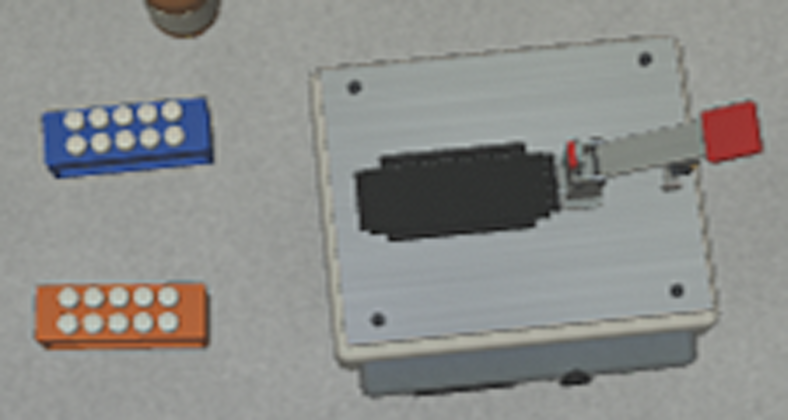

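View pics/sz.png

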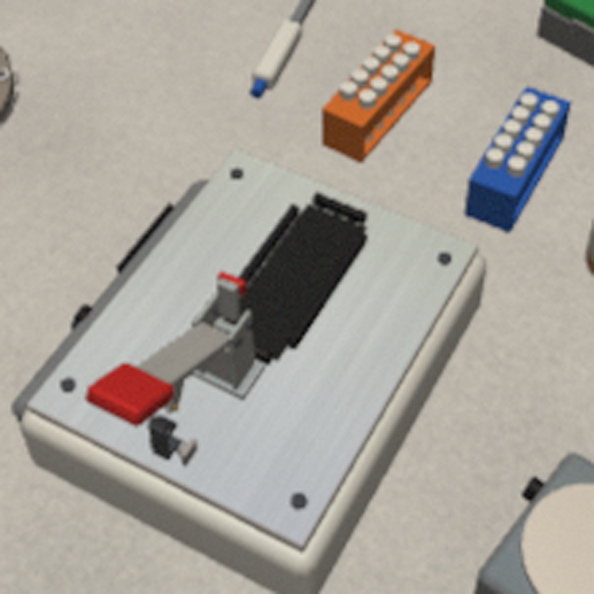

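```bash
python3 - <<'E'
from h import *
t=cv2.imread('pics/top0.png'); s=cv2.imread('pics/scene0.png')
def dark(im,uv,r=4):
    u,v=map(int,np.round(uv)); g=cv2.cvtColor(im,cv2.COLOR_BGR2GRAY)[v-r:v+r+1,u-r:u+r+1].astype(float)
    w=np.clip(np.median(g)-25-g,0,None); yy,xx=np.mgrid[v-r:v+r+1,u-r:u+r+1]
    return [(w*xx).sum()/w.sum(),(w*yy).sum()/w.sum()]
# order: far-left(+x,+y), +x-y, -x-y, -x+y
S={'top':[(316.1,209.9),(399.3,201.9),(408.4,268.1),(322.7,276.4)],
   'scene':[(369.8,275.6),(315.7,365.6),(230.2,322.2),(292.4,244.1)]}
for n,im in(('top',t),('scene',s)):
    c=cam(n); uv=[dark(im,p) for p in S[n]]; P=onz(c,uv,0.099)
    print(n,np.round(P[:,:2],4).tolist(),'ctr',P.mean(0)[:2])
    y=(P[0]-P[1]+P[3]-P[2])[:2]; x=(P[0]-P[3]+P[1]-P[2])[:2]
    print(' sides',[np.linalg.norm(P[i]-P[(i+1)%4]).round(4) for i in range(4)],'yaw(y axis)',np.degrees(np.arctan2(-y[0],y[1])),'x',np.degrees(np.arctan2(x[1],x[0])))
    hsv=cv2.cvtColor(im,cv2.COLOR_BGR2HSV)
    for col,lo,hi in(('or',(5,150,60),(14,255,255)),('bl',(105,150,60),(130,255,255))):
        m=cv2.inRange(hsv,lo,hi)
        if n=='top': box=(215,200,285,290)
        else: box=(320,185,420,265)
        mm=np.zeros_like(m); x0,y0,x1,y1=box; mm[y0:y1,x0:x1]=m[y0:y1,x0:x1]
        k,l,st,ce=cv2.connectedComponentsWithStats(mm); i=1+np.argmax(st[1:,4])
        pts=np.argwhere(l==i)[:,::-1].astype(np.int32); hull=cv2.convexHull(pts)
        hm=np.zeros_like(m); cv2.fillConvexPoly(hm,hull,255)
        w=cv2.inRange(hsv,(0,0,130),(180,90,255))&hm; 
        if n=='scene':
            pass
        k,l2,st,ce=cv2.connectedComponentsWithStats(w)
        big=[j for j in range(1,k) if st[j,4]>8]
        print(n,col,[(ce[j].round(1).tolist(),int(st[j,4])) for j in big])
        ys,xs=np.nonzero(w); Q=onz(c,np.c_[xs,ys],0.067)[:,:2]
        e,v=np.linalg.eigh(np.cov(Q.T)); d=v[:,1]; d=d*np.sign(d[1])
        print('   ctr',Q.mean(0),'yaw',np.degrees(np.arctan2(-d[0],d[1])),'std',np.sqrt(e))
        rect=cv2.minAreaRect(onz(c,hull[:,0,:],0.055)[:,:2].astype(np.float32)); print('   rect@55',rect)
E
```

```text
top [[0.6403, 0.0531], [0.6623, -0.2058], [0.4529, -0.2233], [0.4311, 0.0353]] ctr [ 0.54667516 -0.08515254]
 sides [np.float64(0.2598), np.float64(0.2101), np.float64(0.2595), np.float64(0.21)] yaw(y axis) 4.838878352525189 x 4.824321183775319
top or [([234.2, 269.5], 28), ([241.2, 269.5], 28), ([248.4, 269.4], 30), ([255.5, 269.2], 28), ([262.5, 269.2], 28), ([234.0, 277.1], 27), ([241.2, 276.9], 26), ([248.4, 276.7], 27), ([255.4, 276.6], 28), ([262.6, 276.4], 29)]
   ctr [0.44940434 0.2631484 ] yaw -0.3514019003880658 std [0.01246623 0.03135537]
   rect@55 ((0.4468269944190979, 0.2625217139720917), (0.14842751622200012, 0.04713006690144539), 89.15084075927734)
top bl [([265.9, 222.6], 10)]
   ctr [0.61277907 0.21088072] yaw -88.97695514919504 std [0.00210369 0.00864748]
   rect@55 ((0.6195206046104431, 0.20077098906040192), (0.04318714514374733, 0.028572749346494675), 0.3014053404331207)
scene [[0.6399, 0.0501], [0.6614, -0.208], [0.4526, -0.2254], [0.4313, 0.0329]] ctr [ 0.54631479 -0.08760616]
 sides [np.float64(0.259), np.float64(0.2095), np.float64(0.2592), np.float64(0.2093)] yaw(y axis) 4.742346681970704 x 4.7388353771912755
scene or [([341.5, 204.4], 95), ([348.5, 206.5], 132)]
   ctr [0.45284121 0.25696205] yaw -2.7833887320280795 std [0.01157335 0.0306082 ]
   rect@55 ((0.46236029267311096, 0.23847635090351105), (0.18614943325519562, 0.07032595574855804), 89.85649871826172)
scene bl [([401.5, 231.3], 142), ([389.9, 236.0], 34)]
   ctr [0.62618959 0.2434628 ] yaw -0.42874045330008853 std [0.01036459 0.02993494]
   rect@55 ((0.6237798929214478, 0.23543107509613037), (0.05670425295829773, 0.1870408058166504), 4.563878536224365)
```

The top and scene pictures agree. The orange rack is at about (0.449, 0.263) with its length along world y. The shaker centre is at about (0.546, -0.086) with yaw 4.8°. The screw spacing comes out the same in both views, and the red pad lies where the geometry predicts. I'll move clear of the tube stand, which is on the tool's -y side.

```bash
python3 -m handwheel '[[[0,0.03,0,0],[0,0.035,0,0],[0,0.035,0,0],[0,0.035,0,0],[0,0.035,0,0]]]' -1 30; python3 -m handwheel '[[[0,0,0,0.12],[0,0,0,0.12],[0,0,0,0.12],[0,0,0,0.12],[0,0,0,0.12]]]';python3 -m handwheel '[[[0,0,0,0.12],[0,0,0,0.12],[0,0,0,0.12],[0,0,0,0.12],[0,0,0,0.12]]]'; cat > st.py <<'E'
from h import *
import sys
s=robot.state(); R=s['ee_rot']; p=s['eef_pos']
print('t',round(s['t'],2),'p',p.round(4),'yaw',round(np.degrees(np.arctan2(R[1,0],R[0,0])),2),'F',s['ft_force'].round(1),'open',round(s['opening'],4),'tilt',R[:,2].round(4))
if len(sys.argv)>3:
    tgt=np.array([float(a) for a in sys.argv[1:4]]); print('tool delta',(R.T@(tgt-p)).round(4))
    if len(sys.argv)>4: print('turn',round(np.arctan2(R[1,0],R[0,0])-np.radians(float(sys.argv[4])),4))
E
python3 st.py 0.449 0.263 0.2 -0.35
```

```text
t: 0.57
eef_pos: [0.3696, 0.5899, 0.2224]
ee_rot: [[0.306, 0.952, -0.0], [0.952, -0.306, -0.0], [-0.001, -0.0, -1.0]]
ft_force: [0.0, 0.5, -0.0]
opening: 0.0875
t: 0.98
eef_pos: [0.3682, 0.5904, 0.2222]
ee_rot: [[0.794, 0.608, -0.0], [0.608, -0.794, -0.001], [-0.001, 0.0, -1.0]]
ft_force: [-0.5, 1.0, -0.1]
opening: 0.0876
t: 1.4
eef_pos: [0.3681, 0.5905, 0.2223]
ee_rot: [[0.999, 0.054, -0.0], [0.054, -0.999, -0.001], [-0.0, 0.001, -1.0]]
ft_force: [-1.0, 0.6, 0.5]
opening: 0.0881
t 1.4 p [0.3681 0.5905 0.2223] yaw 3.1 F [-1.   0.6  0.5] open 0.0881 tilt [-4.e-04 -6.e-04 -1.e+00]
tool delta [0.0631 0.3314 0.0224]
turn 0.0603
```

```bash
python3 -m handwheel '[[[0.008,0.033,0,0.03],[0.009,0.033,0,0.03],[0.009,0.033,0,0],[0.009,0.033,0,0],[0.009,0.033,0,0]]]'>/dev/null; python3 -m handwheel '[[[0.004,0.033,0,0],[0.004,0.033,0,0],[0.004,0.033,0,0],[0.003,0.033,0,0],[0,0.025,0,0]]]'>/dev/null; python3 -m handwheel '[[[0,0,0,0],[0,0,0,0],[0,0,0,0],[0,0,0,0],[0,0,0,0]]]'>/dev/null
python3 st.py 0.449 0.263 0.026 -0.35
python3 - <<'E'
from h import *
s=robot.state(); im=optics.get_image('wrist')[:,:,::-1]; cv2.imwrite('pics/w1.png',im); c=cam('wrist',s)
hsv=cv2.cvtColor(np.ascontiguousarray(im),cv2.COLOR_BGR2HSV)
m=cv2.inRange(hsv,(5,150,60),(14,255,255))
k,l,st,ce=cv2.connectedComponentsWithStats(m); i=1+np.argmax(st[1:,4]); print(st[i],ce[i])
hull=cv2.convexHull(np.argwhere(l==i)[:,::-1].astype(np.int32)); hm=np.zeros_like(m); cv2.fillConvexPoly(hm,hull,255)
w=cv2.inRange(hsv,(0,0,130),(180,90,255))&hm
k,l2,st,ce=cv2.connectedComponentsWithStats(w)
b=[j for j in range(1,k) if st[j,4]>60]; print([(ce[j].round().tolist(),int(st[j,4])) for j in b])
Q=onz(c,ce[b],0.068)[:,:2]; print(Q.round(4).tolist(),Q.mean(0))
E
```

```text
t 2.65 p [0.4299 0.2709 0.2225] yaw 0.12 F [ 0.   0.7 -0.2] open 0.0877 tilt [-0.e+00 -1.e-04 -1.e+00]
tool delta [0.019  0.0079 0.1965]
turn 0.0083
[ 316  133   62  176 5678] [344.6430081  211.07467418]
[([332.0, 174.0], 424), ([362.0, 174.0], 424), ([332.0, 202.0], 409), ([361.0, 202.0], 417), ([331.0, 229.0], 403), ([360.0, 229.0], 405), ([331.0, 255.0], 387), ([359.0, 255.0], 394), ([331.0, 281.0], 367), ([358.0, 281.0], 376)]
[[0.4374, 0.3085], [0.4603, 0.3085], [0.4373, 0.2868], [0.4602, 0.2868], [0.4374, 0.2651], [0.4602, 0.2651], [0.4373, 0.2433], [0.4601, 0.2434], [0.4371, 0.2215], [0.4599, 0.2214]] [0.44872269 0.26502966]
```

View pics/w1.png

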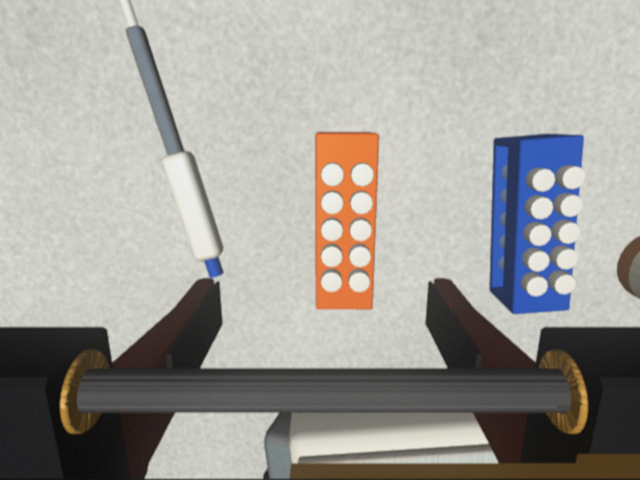

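```bash
python3 - <<'E'
from h import *
im=cv2.imread('pics/w1.png'); s=robot.state(); c=cam('wrist',s); print(c[2])
print(onz(c,[[317,133],[378,133],[317,308.5],[373,308.5]],0.055))
t=cam('top'); print(proj(t,[[.449,.263,.055],[.4244,.3380,.055],[.4744,.3380,.055],[.4244,.1880,.055],[.4744,.188,.055]]))
E
```

```text
[0.43046019 0.34505553 0.38460853]
[[0.4259954  0.33838945 0.055     ]
 [0.47331532 0.33846254 0.055     ]
 [0.42560137 0.19008242 0.055     ]
 [0.47446877 0.19012096 0.055     ]]
[[249.044567   273.78789699]
 [224.66043472 281.99283195]
 [225.07960248 266.087588  ]
 [273.17778766 281.28562504]
 [273.26786152 265.38484939]]
```

The wrist view shows the rack's edges at columns 317–378 and rows 133–308. That puts its centre at (0.4495, 0.264) and its size at 49 x 148 mm, which agrees with the top view. Descending.

```bash
python3 -m handwheel '[[[0.006,0.003,0.01,0.006],[0.006,0.0035,0.02,0],[0.006,0,0.03,0],[0.0015,0,0.03,0],[0,0,0.02,0]]]'>/dev/null; python3 -m handwheel '[[[0,0,0.02,0],[0,0,0.02,0],[0,0,0.02,0],[0,0,0.02,0],[0,0,0.0065,0]]]'; python3 -m handwheel '[[[0,0,0,0],[0,0,0,0],[0,0,0,0],[0,0,0,0],[0,0,0,0]]]'>/dev/null
python3 st.py 0.4495 0.264 0.026 -0.25
```

```text
t: 3.53
eef_pos: [0.4484, 0.2617, 0.0229]
ee_rot: [[1.0, -0.006, -0.003], [-0.006, -1.0, -0.003], [-0.003, 0.003, -1.0]]
ft_force: [-0.4, -0.9, 0.2]
opening: 0.0876
t 3.95 p [0.4503 0.2634 0.0271] yaw -0.34 F [0.1 0.7 0.2] open 0.088 tilt [ 0.0015  0.0013 -1.    ]
tool delta [-0.0008 -0.0006  0.0011]
turn -0.0017
```

Aligned; closing the fingers.

```bash
for i in 1 2; do python3 -m handwheel '[[[0,0,0,0],[0,0,0,0],[0,0,0,0],[0,0,0,0],[0,0,0,0]]]' 1 30|grep -E 'open|eef_pos|force'; done; python3 -m handwheel '[[[0,0,-0.004,0],[0,0,-0.008,0],[0,0,-0.01,0],[0,0,-0.01,0],[0,0,-0.01,0]]]'; python3 st.py 0.5423 -0.0366 0.2 4.8
```

```text
eef_pos: [0.4497, 0.263, 0.0262]
ft_force: [-0.1, 0.4, -0.3]
opening: 0.0578
eef_pos: [0.4493, 0.2629, 0.0261]
ft_force: [-2.5, -0.8, 1.6]
opening: 0.05
t: 5.2
eef_pos: [0.45, 0.2629, 0.0694]
ee_rot: [[1.0, -0.006, 0.001], [-0.006, -1.0, 0.0], [0.001, -0.0, -1.0]]
ft_force: [0.3, 0.6, -4.3]
opening: 0.0495
t 5.2 p [0.45   0.2629 0.0694] yaw -0.36 F [ 0.3  0.6 -4.3] open 0.0495 tilt [ 7.e-04  3.e-04 -1.e+00]
tool delta [ 0.0942  0.2989 -0.1306]
turn -0.09
```

```bash
python3 -m handwheel '[[[0,0,-0.02,0],[0,0,-0.025,0],[0,0,-0.025,0],[0,0,-0.025,0],[0,0,-0.025,0]]]' | grep force
python3 - <<'E'
from h import *
for n,box in(('top',(312,222,378,258)),('scene',(285,245,345,320))):
    im=cv2.imread(f'pics/{n}0.png'); c=cam(n); x0,y0,x1,y1=box
    g=im.max(2); m=np.zeros_like(g); m[y0:y1,x0:x1]=(g[y0:y1,x0:x1]<75)
    k,l,st,ce=cv2.connectedComponentsWithStats(m); i=1+np.argmax(st[1:,4]); print(n,st[i])
    pts=np.argwhere(l==i)[:,::-1].astype(float)
    for z in(.097,.109):
        P=onz(c,pts,z)[:,:2]; a=np.radians(4.8); X=np.array([np.cos(a),np.sin(a)]);Y=np.array([-np.sin(a),np.cos(a)])
        q=(P-np.array([.5423,-.0366]))@np.c_[X,Y]
        print(z,'x',q[:,0].min().round(4),q[:,0].max().round(4),'y',q[:,1].min().round(4),q[:,1].max().round(4))
    e=cam(n)
    if n=='top':
        big=cv2.resize(im[215:265,305:390],None,fx=8,fy=8,interpolation=cv2.INTER_CUBIC)
        ox,oy,f=305,215,8
    else:
        big=cv2.resize(im[240:330,235:350],None,fx=6,fy=6,interpolation=cv2.INTER_CUBIC); ox,oy,f=235,240,6
    for z,col in((.097,(0,255,0)),(.109,(0,0,255))):
        for hx,hy in((.03,.08),(.038,.088)):
            W=[np.r_[np.array([.5423,-.0366])+sx*hx*X+sy*hy*Y,z] for sx,sy in((1,1),(1,-1),(-1,-1),(-1,1))]
            uv=(proj(c,W)-[ox-.5,oy-.5])*f
            cv2.polylines(big,[uv.astype(np.int32)],True,col,1)
    cv2.imwrite(f'pics/hold_{n}.png',big)
E
```

```text
ft_force: [0.1, 0.5, -4.1]
top [ 317  226   58   28 1269]
0.097 x -0.0367 0.0397 y -0.0878 0.0877
0.109 x -0.0392 0.0366 y -0.0864 0.0879
scene [ 289  252   52   63 1706]
0.097 x -0.0411 0.0353 y -0.0874 0.0929
0.109 x -0.0358 0.0395 y -0.0941 0.0835
```

View pics/hold_top.png

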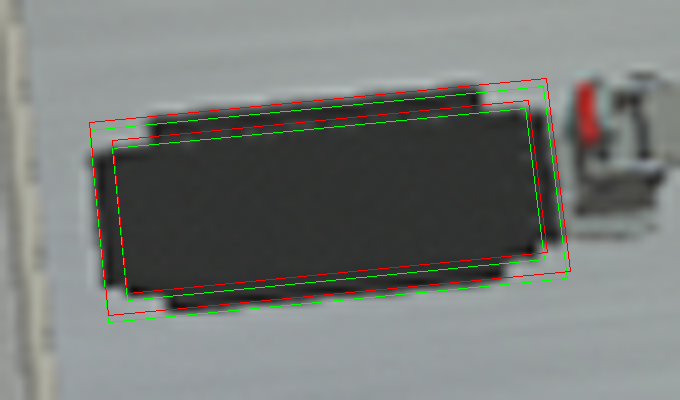

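View pics/hold_scene.png

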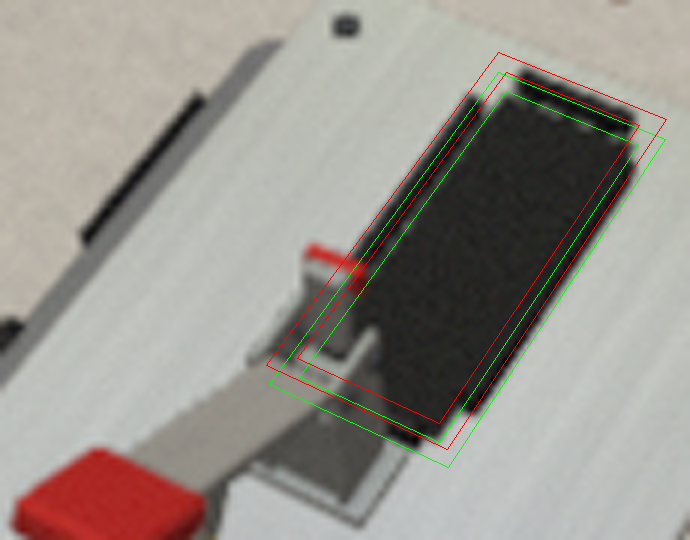

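```bash
python3 -m handwheel '[[[0.008,0.015,0,0],[0.0095,0.03,0,0],[0.0095,0.03,0,0],[0.0095,0.03,0,-0.015],[0.0095,0.03,0,-0.015]]]'|grep eef_pos; python3 -m handwheel '[[[0.0095,0.03,0,-0.015],[0.0095,0.03,0,-0.015],[0.0095,0.03,0,-0.015],[0.0085,0.025,0,-0.015],[0,0.015,0,0]]]' | grep force;python3 -m handwheel '[[[0,0,0,0],[0,0,0,0],[0,0,0,0],[0,0,0,0],[0,0,0,0]]]'>/dev/null; python3 st.py 0.5423 -0.0373 0.15 4.8
```

```text
eef_pos: [0.4954, 0.1263, 0.1892]
ft_force: [0.8, 0.6, -3.9]
t 6.87 p [0.5386 0.0011 0.1882] yaw 4.94 F [-0.4 -0.1 -3.6] open 0.049 tilt [-1.e-04  6.e-04 -1.e+00]
tool delta [0.0004 0.0386 0.0382]
turn 0.0024
```

```bash
python3 -m handwheel '[[[0,0.009,0,0.002],[0,0.01,0,0],[0,0.01,0,0],[0,0.007,0,0],[0,0.0025,0,0]]]' | grep force;python3 -m handwheel '[[[0,0,0,0],[0,0,0.01,0],[0,0,0.01,0],[0,0,0.01,0],[0,0,0,0]]]'>/dev/null; python3 -m handwheel '[[[0,0,0,0],[0,0,0,0],[0,0,0,0],[0,0,0,0],[0,0,0,0]]]'>/dev/null; python3 st.py 0.5423 -0.0373 0.123 4.8
python3 - <<'E'
from h import *
s=robot.state()
for n in('scene','wrist'):
    im=optics.get_image(n)[:,:,::-1]
    if n=='scene': im=cv2.resize(im[150:390,200:420],None,fx=2.5,fy=2.5,interpolation=cv2.INTER_CUBIC)
    cv2.imwrite(f'pics/{n}2.png',im)
E
```

```text
ft_force: [-0.4, -0.1, -3.6]
t 8.12 p [ 0.5422 -0.0387  0.1585] yaw 4.7 F [-0.2 -0.1 -3.1] open 0.0498 tilt [ 7.e-04  2.e-04 -1.e+00]
tool delta [ 0.0002 -0.0014  0.0355]
turn -0.0017
```

View pics/scene2.png

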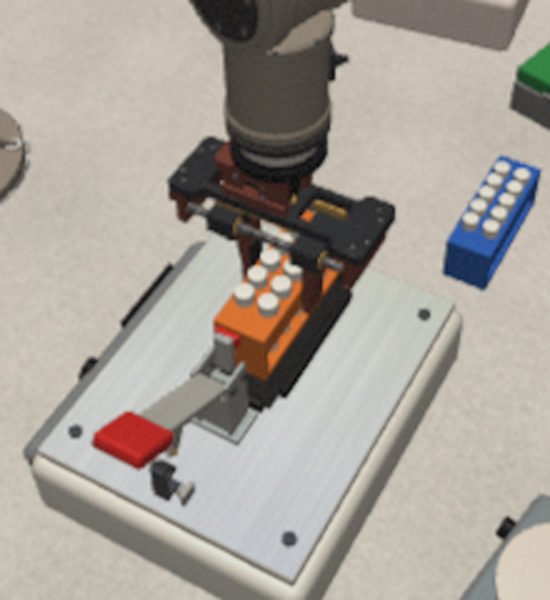

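View pics/wrist2.png

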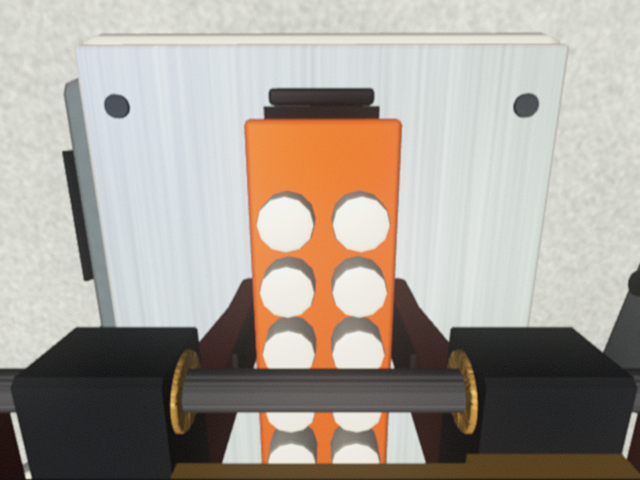

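```bash
python3 - <<'E'
from h import *
s=robot.state(); c=cam('wrist',s); a=np.radians(4.8); M=np.array([[np.cos(a),-np.sin(a)],[np.sin(a),np.cos(a)]])
f=lambda uv,z: ((onz(c,uv,z)[:,:2]-[.5423,-.0366])@M).round(4).tolist()
print('screws',f([[117,106],[526,105]],.099)); print('rail outer top',f([[269,89],[374,89]],.109), 'inner',f([[269,104],[374,104]],.109))
zt=s['eef_pos'][2]-.0262+.055
print('rack end',f([[245,121],[401,121]],zt),'caps',f([[285,222],[361,222]],zt+.013)); print('tcp',((s['eef_pos'][:2]-[.5423,-.0366])@M))
E
```

```text
screws [[-0.1049, 0.0814], [0.1047, 0.0815]]
rail outer top [[-0.0255, 0.0887], [0.0253, 0.0886]] inner [[-0.0258, 0.0818], [0.0256, 0.0817]]
rack end [[-0.0238, 0.0732], [0.0248, 0.0731]] caps [[-0.011, 0.044], [0.0118, 0.0439]]
tcp [-0.00036313 -0.00202246]
```

The wrist view shows the rack's +y end at row 121 and the +y rail at rows 89–104. The rack is square but about 2.5 mm too far to -y, so I'll correct that and lower it.

```bash
python3 -m handwheel '[[[0.0002,-0.0025,0,0],[0,0,0,0],[0,0,0.004,0],[0,0,0.006,0],[0,0,0.006,0]]]' | grep -E 'eef_pos|force';python3 -m handwheel '[[[0,0,0.006,0],[0,0,0.005,0],[0,0,0.004,0],[0,0,0.001,0],[0,0,0,0]]]' | grep -E 'eef_pos|force'; python3 -m handwheel '[[[0,0,0,0],[0,0,0,0],[0,0,0,0],[0,0,0,0],[0,0,0,0]]]'>/dev/null; python3 st.py 0.5423 -0.0362 0.1232 4.8
```

```text
eef_pos: [0.5419, -0.0361, 0.1416]
ft_force: [-0.5, 0.2, -4.2]
eef_pos: [0.5417, -0.0363, 0.1257]
ft_force: [0.4, 0.4, -3.8]
t 9.47 p [ 0.5421 -0.0362  0.1263] yaw 4.7 F [ 0.2  0.  -2.8] open 0.0495 tilt [ 4.e-04  1.e-04 -1.e+00]
tool delta [0.0002 0.0001 0.0031]
turn -0.0018
```

```bash
python3 -m handwheel '[[[0,0,0.001,0],[0,0,0.001,0],[0,0,0.0005,0],[0,0,0.0005,0],[0,0,0,0]]]' | grep -E 'eef_pos|force'; python3 -m handwheel '[[[0,0,0.0005,0],[0,0,0,0],[0,0,0,0],[0,0,0,0],[0,0,0,0]]]'| grep -E 'eef_pos|force'; python3 st.py 0.5423 -0.0362 0.1232 4.8
```

```text
eef_pos: [0.5419, -0.0362, 0.1231]
ft_force: [-0.4, 1.0, -2.9]
eef_pos: [0.542, -0.0362, 0.1231]
ft_force: [-1.9, 0.8, 4.8]
t 10.3 p [ 0.542  -0.0362  0.1231] yaw 4.7 F [-1.9  0.8  4.8] open 0.0494 tilt [ 1.e-04  4.e-04 -1.e+00]
tool delta [ 0.0003  0.0001 -0.0001]
turn -0.0018
```

Contact came at the expected height, so I'll release it and rise straight up.

```bash
python3 -m handwheel '[[[0,0,0,0],[0,0,0,0],[0,0,0,0],[0,0,0,0],[0,0,0,0]]]' -1 30| grep -E 'open|force'; python3 -m handwheel '[[[0,0,0,0],[0,0,0,0],[0,0,0,0],[0,0,0,0],[0,0,0,0]]]'| grep -E 'open|force';  python3 -m handwheel '[[[0,0,-0.01,0],[0,0,-0.02,0],[0,0,-0.03,0],[0,0,-0.03,0],[0,0,-0.03,0]]]'| grep -E 'eef_pos|force'; python3 -m handwheel '[[[0,0,-0.03,0],[0,0,-0.02,0],[0,0,0,0],[0,0,0,0],[0,0,0,0]]]' 1 30| grep -E 'eef_pos|force'
python3 - <<'E'
from h import *
s=robot.state(); c=cam('wrist',s); a=np.radians(4.8); M=np.array([[np.cos(a),-np.sin(a)],[np.sin(a),np.cos(a)]])
im=optics.get_image('wrist')[:,:,::-1]; cv2.imwrite('pics/wrist3.png',im)
im=optics.get_image('scene')[:,:,::-1]
cv2.imwrite('pics/scene3.png',cv2.resize(im[150:390,200:420],None,fx=2.5,fy=2.5,interpolation=cv2.INTER_CUBIC))
E
python3 st.py
```

```text
ft_force: [0.0, -0.4, -0.1]
opening: 0.0795
ft_force: [-0.9, -0.8, -0.4]
opening: 0.0876
eef_pos: [0.5416, -0.0365, 0.2446]
ft_force: [0.4, -0.0, -0.5]
eef_pos: [0.5413, -0.0361, 0.2921]
ft_force: [0.7, 0.6, -1.1]
t 12.07 p [ 0.5411 -0.0361  0.2914] yaw 4.69 F [-0.3 -0.5 -0.8] open 0.0502 tilt [-2.5e-03 -3.0e-04 -1.0e+00]
```

View pics/scene3.png

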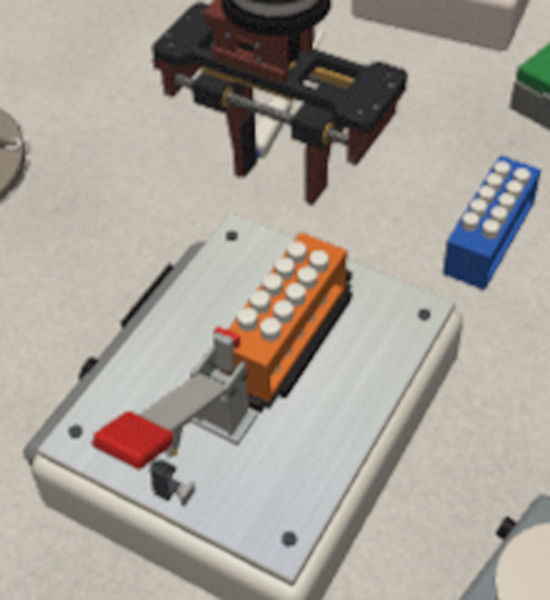

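View pics/wrist3.png

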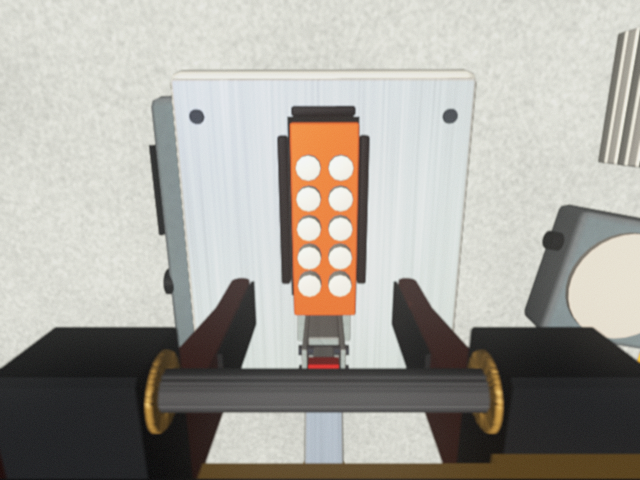

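```bash
python3 - <<'E'
from h import *
s=robot.state(); c=cam('wrist',s); a=np.radians(4.8); M=np.array([[np.cos(a),-np.sin(a)],[np.sin(a),np.cos(a)]])
f=lambda uv,z: ((onz(c,uv,z)[:,:2]-[.5423,-.0366])@M).round(4)
im=cv2.imread('pics/wrist3.png'); hsv=cv2.cvtColor(im,cv2.COLOR_BGR2HSV)
m=cv2.inRange(hsv,(5,150,60),(14,255,255));m[:, :280]=0;m[:,365:]=0;m[325:]=0
hull=cv2.convexHull(np.argwhere(m>0)[:,::-1].astype(np.int32)); hm=np.zeros_like(m); cv2.fillConvexPoly(hm,hull,255)
w=cv2.inRange(hsv,(0,0,130),(180,90,255))&hm
k,l,st,ce=cv2.connectedComponentsWithStats(w); b=[j for j in range(1,k) if st[j,4]>60]
Q=f(ce[b],.165); print(len(b),'caps centre in holder frame',Q.mean(0)); print('screws',f([[197,116],[450,116]],.099).tolist())
print('yaw', Q[[0,-2]].tolist())
E
python3 st.py 0.5603 -0.2518 0.26 4.8
```

```text
10 caps centre in holder frame [0.00013 0.00262]
screws [[-0.1047, 0.0815], [0.1042, 0.0811]]
yaw [[-0.0112, 0.0459], [-0.0113, -0.0407]]
t 12.07 p [ 0.5411 -0.0361  0.2914] yaw 4.69 F [-0.3 -0.5 -0.8] open 0.0502 tilt [-2.5e-03 -3.0e-04 -1.0e+00]
tool delta [0.0016 0.2165 0.0314]
turn -0.0018
```

The rack sits in the holder about 1.5 mm from centre and square, with the handle still up. Fingers are closing now; next I go above the red pad.

```bash
python3 -m handwheel '[[[0.0016,0.02,0,0],[0,0.035,0,0],[0,0.035,0,0],[0,0.035,0,0],[0,0.035,0,0]]]' 1 30| grep -E 'eef_pos|force'; python3 -m handwheel '[[[0,0.033,0,0],[0,0.0235,0,0],[0,0,0.01,0],[0,0,0.01,0],[0,0,0,0]]]'| grep -E 'open|force'; python3 -m handwheel '[[[0,0,0,0],[0,0,0,0],[0,0,0,0],[0,0,0,0],[0,0,0,0]]]'| grep -E 'open'
python3 st.py 0.5603 -0.2518 0.235 4.8
python3 - <<'E'
from h import *
for n in('scene','wrist'):
    im=optics.get_image(n)[:,:,::-1]
    if n=='scene': im=cv2.resize(im[170:390,200:420],None,fx=2.7,fy=2.7,interpolation=cv2.INTER_CUBIC)
    cv2.imwrite(f'pics/{n}4.png',im)
E
```

```text
eef_pos: [0.556, -0.1968, 0.2914]
ft_force: [0.4, -0.5, 1.1]
ft_force: [0.2, 1.2, -1.0]
opening: 0.0004
opening: 0.0006
t 13.32 p [ 0.5616 -0.2514  0.2731] yaw 4.74 F [-1.2 -0.5  0.5] open 0.0006 tilt [ 8.e-04  1.e-04 -1.e+00]
tool delta [-0.0013  0.0003  0.0381]
turn -0.001
```

View pics/scene4.png

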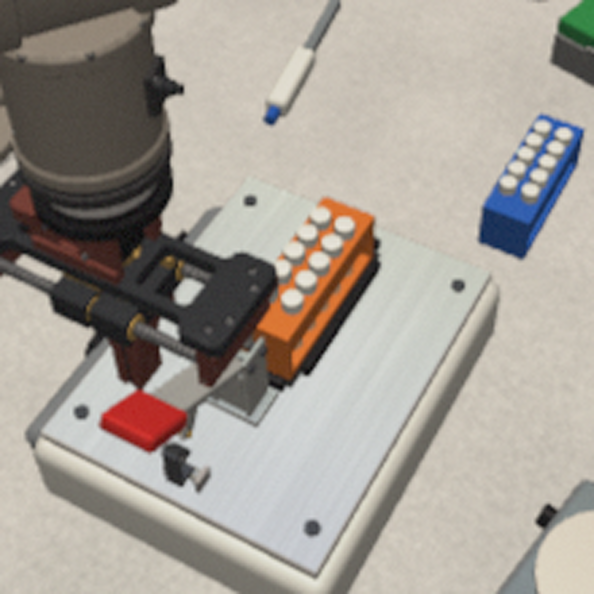

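View pics/wrist4.png

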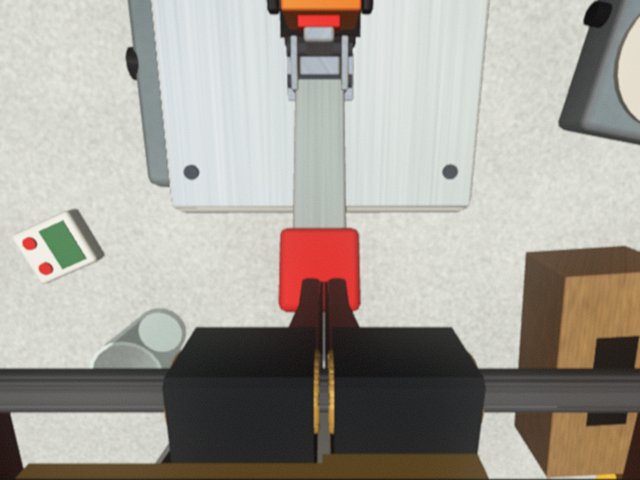

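```bash
python3 - <<'E'
from h import *
s=robot.state(); c=cam('wrist',s); a=np.radians(4.8); M=np.array([[np.cos(a),-np.sin(a)],[np.sin(a),np.cos(a)]])
f=lambda uv,z: ((onz(c,uv,z)[:,:2]-[.552,-.1524])@M).round(4)
print('inner',f([[280,230],[359,230]],.2156),'outer',f([[280,309],[359,309]],.2376),'tcp',(s['eef_pos'][:2]-[.552,-.1524])@M)
E
```

```text
inner [[-0.0217 -0.0815]
 [ 0.0217 -0.0816]] outer [[-0.0207 -0.1185]
 [ 0.0206 -0.1186]] tcp [ 0.00108824 -0.09968419]
```

The pad spans columns 280–359 and rows 230–309. That puts its centre 100 mm out from the hinge, as expected, with the tip directly above it. I'll press along the arc.

```bash
python3 -m handwheel '[[[-0.001,0,0.008,0],[0,0,0.01,0],[0,0,0.01,0],[0,0,0.009,0],[0,0,0.003,0]]]' | grep -E 'eef_pos|force'; python3 -m handwheel '[[[0,0.0032,0.0065,0],[0,0.003,0.0068,0],[0,0.0028,0.007,0],[0,0.0027,0.0074,0],[0,0.0026,0.0074,0]]]' | grep -E 'eef_pos|force'; python3 st.py 0.5617 -0.2685 0.171 4.8
```

```text
eef_pos: [0.5596, -0.2516, 0.2306]
ft_force: [-1.6, -0.1, 3.7]
eef_pos: [0.5613, -0.2664, 0.1969]
ft_force: [-2.4, 2.1, 4.2]
t 14.25 p [ 0.5613 -0.2664  0.1969] yaw 4.68 F [-2.4  2.1  4.2] open 0.0 tilt [-2.e-04  5.e-04 -1.e+00]
tool delta [0.0002 0.0022 0.0259]
turn -0.002
```

```bash
python3 -m handwheel '[[[0,0.0012,0.007,0],[0,0.001,0.007,0],[0,0.0008,0.007,0],[0,0.0005,0.006,0],[0,0,0.006,0]]]' | grep -E 'eef_pos|force'; python3 -m handwheel '[[[0,0,0.0015,0],[0,0,0.0015,0],[0,0,0.001,0],[0,0,0.001,0],[0,0,0,0]]]' | grep -E 'eef_pos|force'; python3 st.py 0.5617 -0.2701 0.158 4.8
```

```text
eef_pos: [0.5617, -0.2708, 0.1645]
ft_force: [-2.5, 0.5, 6.0]
eef_pos: [0.5618, -0.2707, 0.1597]
ft_force: [-2.5, -0.4, 7.3]
t 15.08 p [ 0.5618 -0.2707  0.1597] yaw 4.67 F [-2.5 -0.4  7.3] open 0.0005 tilt [ 6.0e-04 -1.2e-03 -1.0e+00]
tool delta [-0.0001 -0.0006  0.0017]
turn -0.0023
```

```bash
python3 -m handwheel '[[[0,0,0.0007,0],[0,0,0.0007,0],[0,0,0.0006,0],[0,0,0,0],[0,0,0,0]]]' | grep -E 'eef_pos|force'; python3 -m handwheel '[[[0,0,0.001,0],[0,0,0,0],[0,0,0,0],[0,0,0,0],[0,0,0,0]]]' | grep -E 'eef_pos|force'; python3 -m handwheel '[[[0,0,0.001,0],[0,0,0,0],[0,0,0,0],[0,0,0,0],[0,0,0,0]]]' | grep -E 'eef_pos|force'
```

```text
eef_pos: [0.5619, -0.2707, 0.1589]
ft_force: [-6.2, 1.6, 14.6]
eef_pos: [0.5619, -0.2708, 0.1588]
ft_force: [-8.5, 3.4, 20.4]
eef_pos: [0.562, -0.2708, 0.1586]
ft_force: [-9.1, 3.8, 26.1]
```

The tip has stopped at z = 0.1586 while the force rises to 26 N, so the handle is on its stop. I'll check whether it stays down by backing off slowly.

```bash
python3 -m handwheel '[[[0,0,-0.001,0],[0,0,-0.001,0],[0,0,-0.001,0],[0,0,-0.001,0],[0,0,0,0]]]' | grep -E 'eef_pos|force'; python3 -m handwheel '[[[0,0,-0.001,0],[0,0,-0.001,0],[0,0,-0.001,0],[0,0,-0.001,0],[0,0,0,0]]]' | grep -E 'eef_pos|force'; python3 -m handwheel '[[[0,0,-0.001,0],[0,0,-0.001,0],[0,0,-0.001,0],[0,0,-0.001,0],[0,0,0,0]]]' | grep -E 'eef_pos|force'
python3 - <<'E'
from h import *
for n in('scene','wrist'):
    im=optics.get_image(n)[:,:,::-1]
    if n=='scene': im=cv2.resize(im[170:390,200:420],None,fx=2.7,fy=2.7,interpolation=cv2.INTER_CUBIC)
    cv2.imwrite(f'pics/{n}5.png',im)
E
```

```text
eef_pos: [0.5618, -0.2707, 0.1602]
ft_force: [-2.1, 0.3, 7.3]
eef_pos: [0.562, -0.2696, 0.1633]
ft_force: [-0.3, 0.4, -0.9]
eef_pos: [0.5619, -0.2697, 0.1678]
ft_force: [0.6, 0.3, 0.1]
```

View pics/scene5.png

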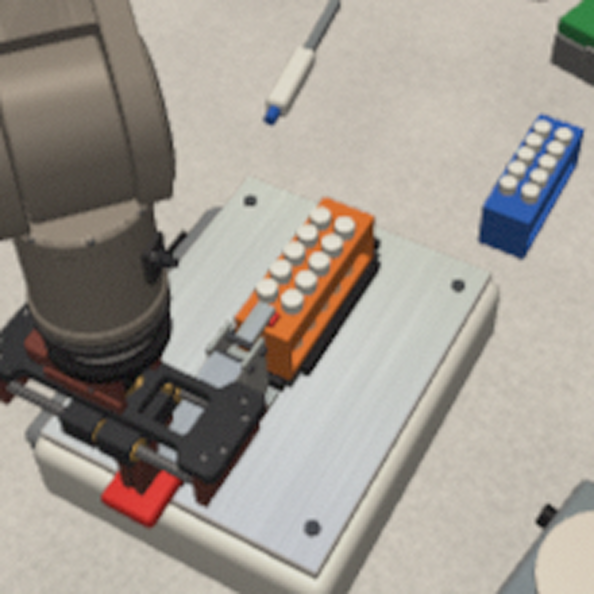

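View pics/wrist5.png

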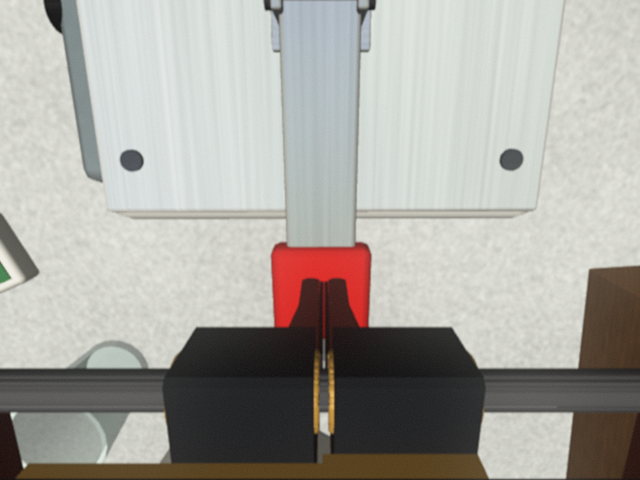

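The handle stays down with no force on the tip, and the toe lies over the rack's end. I'll retreat straight up and do a last check.

```bash
python3 -m handwheel '[[[0,0,-0.01,0],[0,0,-0.02,0],[0,0,-0.03,0],[0,0,-0.03,0],[0,0,-0.02,0]]]' | grep -E 'eef_pos|force'; python3 -m handwheel '[[[0,0,-0.015,0],[0,0,0,0],[0,0,0,0],[0,0,0,0],[0,0,0,0]]]' | grep -E 'eef_pos|force'
python3 - <<'E'
from h import *
s=robot.state(); print(s['t'])
for n in('scene','wrist'):
    im=optics.get_image(n)[:,:,::-1]
    if n=='scene':
        full=np.ascontiguousarray(im); im=cv2.resize(im[170:390,200:420],None,fx=2.7,fy=2.7,interpolation=cv2.INTER_CUBIC)
        hsv=cv2.cvtColor(full,cv2.COLOR_BGR2HSV); m=cv2.inRange(hsv,(0,170,80),(4,255,255)); m[:300]=0; m[:,:200]=0;m[:,300:]=0
        ys,xs=np.nonzero(m); print('pad at .16',onz(cam('scene'),[xs.mean(),ys.mean()],.16), len(xs))
    cv2.imwrite(f'pics/{n}6.png',im)
E
```

```text
eef_pos: [0.5622, -0.2705, 0.2811]
ft_force: [0.4, -0.5, -0.6]
eef_pos: [0.5611, -0.2692, 0.2911]
ft_force: [-0.6, 0.9, -0.6]
18.5167
pad at .16 [[ 0.56407185 -0.27320389  0.16      ]] 497
```

View pics/scene6.png

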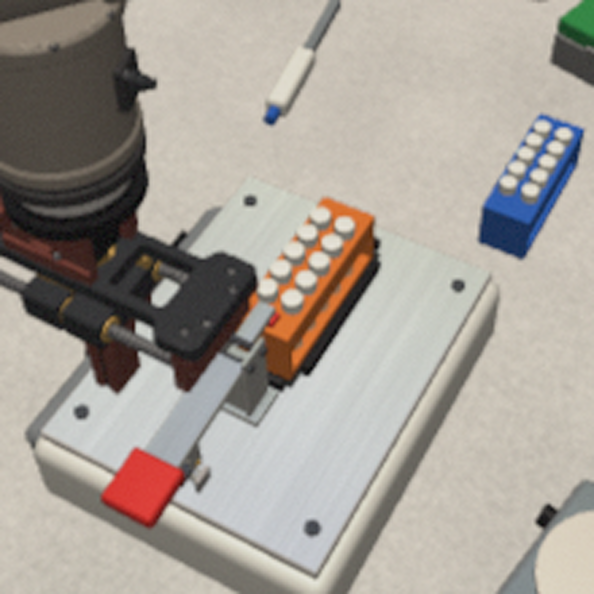

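View pics/wrist6.png

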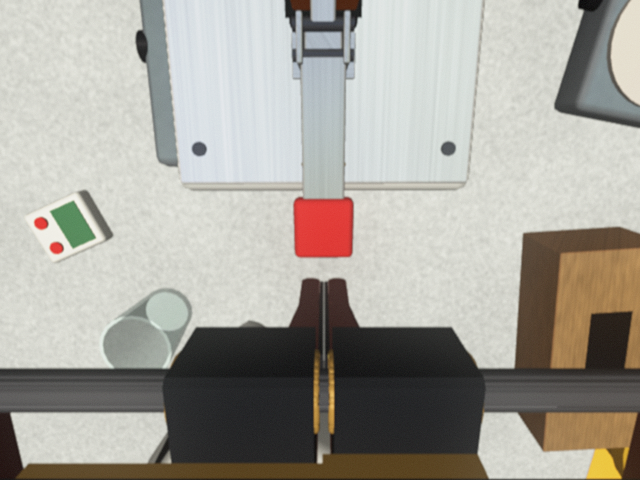

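```bash
python3 -c "
from plant import workorder; print(workorder.close_job())"
```

```text
the job is handed in; nothing more can be done
None
```

The orange rack is in the shaker's holder with the clamp handle latched down over its end, and the job is handed in at about 18.6 s of the 58 s allowed. No verdict was reported.

- **Rack:** I gripped it across its 50 mm width and lowered it until contact, which came at the height predicted for its underside on the platform. After I let go, the wrist camera put it about 1.5 mm from the holder's centre and square to it, with the handle still up.
- **Clamp:** I pressed the pad along its arc until it met its stop, where the force rose to 26 N with no more movement. When I backed off, the force fell to zero and the handle stayed down. In the last pictures the toe lies over the rack's end and the pad is where it should be when down. I judged the latch from the forces and pictures, because the handle's angle cannot be read directly.
- **Surroundings:** the gripper ended up well above the pad, touching nothing. The blue rack, pipette, beaker and timer appear undisturbed in the last pictures. I did not measure them, and I did not check the reagent bottle or tip box afterwards, though the arm never worked close to them.
- **Disagreement:** the camera views differed by 1 to 2.5 mm on where the holder sits along its length. That is within the holder's 5 mm of free space, and I used a value between them.

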